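# Count two green wax ring blanks into the order tray

### The job

An order at the jeweller's bench needs two rings: count exactly two of the three green wax ring blanks into the white tray, both standing flat on its floor, and leave the third green one where it stands. Wax chips, so set each blank down in the tray; do not drop or throw it in.

Things in the scene. Friction and masses are not known exactly. Their poses are not given: they have to be found in the camera images.
- tray: white open rectangular tray, fixed, outside 180 mm (its x) by 130 mm (its y), 20 mm high, walls and floor 5 mm thick (inner floor 170 x 120 mm, 5 mm above the bench). Origin: centre of its underside, at bench height; z up. It lies on the robot's left or right, turned up to 0.4 rad; a beige soldering board, 14 mm thick, lies on the other side
- green_a: one of three identical green wax ring blanks: an upright tube slice, outside diameter 34 mm, bore 16 mm right through, 22 mm tall, about 15 g, loose, standing on the bench. Origin: centre of its underside; z is the bore axis, up. At least 45 mm of free bench around it. A purple and a blue blank of the same shape and a purple wax block stand among the green ones
- green_b: one of three identical green wax ring blanks: an upright tube slice, outside diameter 34 mm, bore 16 mm right through, 22 mm tall, about 15 g, loose, standing on the bench. Origin: centre of its underside; z is the bore axis, up. At least 45 mm of free bench around it
- green_c: one of three identical green wax ring blanks: an upright tube slice, outside diameter 34 mm, bore 16 mm right through, 22 mm tall, about 15 g, loose, standing on the bench. Origin: centre of its underside; z is the bore axis, up. At least 45 mm of free bench around it

How it is judged:
By the outcome, as a careful person would: the job done as asked, in the order asked, and still so for the second after the job is handed in, with the robot touching nothing.
It also fails if it takes over 54 s, if anything falls off the work surface, if the arm or the gripper's body presses on something with over 40 N, if the wrist force passes 120 N, or if a joint passes its speed limit or range.

### The arm

A 6-joint arm with a two-finger parallel gripper is mounted at the origin on the work surface. World frame = base frame: x ahead of the robot, y to its left, z up, the work surface at z = 0. Lengths are in m, angles in degrees, forces in N, time in s.
With the tool pointing down it reaches from about 0.375 to 0.9 m from the base axis. Payload 3.1 kg.
Tool frame: the origin (TCP) lies on the centre line of the jaws, within the pads' length; the fingertips stand 17 mm ahead of it and the grasp point (between the pads) lies 2 mm behind it (manip.tcp_to_tips is the distance from the TCP to the fingertips, in m); z points along the fingers, y is the line along which they close (so a half turn about z gives the same grasp; the last joint's range is limited). The gripper opens to 87 mm and grips with 3 to 60 N. Pads are 19 mm wide; open, the fingers measure 117 mm over their backs; the gripper's body (75 mm by 190 mm) begins 51 mm behind the grasp point.
Start: joints at [63.971, 30.224, 82.088, -0, 67.689, -10.227], TCP at [0.17, 0.601, 0.24] pointing down, gripper open.
Joint ranges: [-176.69, 176.69], [-43.24, 126.21], [12.49, 139.97], [-82, 262], [0, 151.66], [-163.58, 163.58]. Speed limits (degrees/s): [159.86, 159.86, 180, 180, 180, 180].

### API

Orientations are given as a 3x3 rotation matrix whose columns are the frame's x, y, z axes.
In Python, from workcell import manip, get_image, calibration gives the robot as it stands (manip), with the cameras as plain functions.
- The arm moves only by the tool jog_arm, called after "Call:" in YAML: its name, and indented under it one key for each argument. Schema: {"type":"object","properties":{"deltas":{"type":"array","items":{"type":"object","properties":{"aperture":{"type":"number"},"trans":{"type":"array","items":{"type":"number"},"minItems":3,"maxItems":3},"twist":{"type":"number"}},"additionalProperties":false,"required":["aperture"]},"minItems":1,"maxItems":8},"squeeze":{"type":"number"},"only":{"type":"string"},"quiet":{"type":"boolean"},"lines":{"type":"string"}},"required":["deltas"],"additionalProperties":false}. deltas is a list of rows, 1 to 8 of them, each an object with the fields aperture (the opening from 0.0 (shut) to 1.0 (fully open)), trans (a list: dx, dy, dz in m), twist (a turn about the tool's z in degrees); a field left out counts as zero (the opening has to be given); each row shifts and turns the commanded pose from where the row before left it, along the tool's axes as they then stand; what a row does not reach is not made up. A row lasts 1/8 s, in which the tool goes at most 0.0625 m and 10.7 degrees, less where a joint would pass 70% of its speed; a pose out of reach is approached as far as the arm can. The fingers move at their own pace and stop on an object; squeeze is the grip in N (left out, the last holds). Time passes only in rows, so rows that do not move let the fingers close. The tool returns the time, the measured TCP pose, the force, the opening and the grip force at its end. only (a regular expression) keeps the lines of the reply that match it, lines (a string "A,B") keeps lines A to B, and quiet returns only ok. Input that does not fit is refused with a message, and nothing moves.
- manip.get_obs(): the state, without advancing time (a new reading comes with each control period).
- get_image(name): name is "side" or "top"; returns the picture (384x512x3 uint8, blue, green, red); there is no depth.
- calibration(name): a dict with "fx", "fy", "cx", "cy" (pixels), "R" (3x3) and "t" (3): a world point X has camera coordinates R X + t. Camera axes: x right, y down, z forward; pixel columns grow to the right and rows downward; lengths in m; the calibration is good to about 2 mm. A picture is of the moment at which its call begins. calibration takes no time and is no camera call.
- manip.close_job(): hands the job in; it is judged then, once.
The state is a dict: "time": time; "qpos": joint angles; "joint_velocities": joint speeds; "joint_efforts": joint torques, N m; "tool_pos": TCP position; "ee_rot": TCP orientation; "force": force on the tool from outside, world axes, zero at the start; "torque": the same for the moment, N m; "finger_gap": opening from 0.0 (shut) to 1.0 (fully open); "gripper_force": force on a finger pad.
Only numpy, scipy, OpenCV 4.12 (cv2) and the standard library are available. Lean on these libraries where they do the work, as an engineer would, in place of code of your own. Each camera call takes 0.05 s, during which the arm holds its last target. There are 200 camera calls.

## Working session

There is one attempt and no reset: what is moved stays moved. The work goes in short steps, Python scripts to look and compute and a tool call to move; the robot and the scene stay as the last step left them, time stands still between calls to the robot, and variables do not carry over. Pictures are saved under pics/ and viewed, at most 10 in all, crops included, and the job is handed in when it is done.

```bash
ls; mkdir -p pics; python3 - <<'E'
from workcell import manip, get_image, calibration
import cv2
for n in("top","side"):
    cv2.imwrite(f"pics/{n}0.png",get_image(n))
    c=calibration(n);print(n,c)
o=manip.get_obs();print(o["time"],o["tool_pos"],o["ee_rot"],o["finger_gap"])
E
```

```text
pics
workcell.py
top {'fx': 370.35985595834666, 'fy': 370.35985595834666, 'cx': 255.53703729938275, 'cy': 190.55978723909098, 'R': array([[ 0.03006566, -0.99939881,  0.01726507],
       [-0.99711936, -0.03119148, -0.06913803],
       [ 0.06963498, -0.01513665, -0.99745769]]), 't': array([-0.03528009,  0.57461614,  0.91092849])}
side {'fx': 484.41386629145865, 'fy': 484.41386629145865, 'cx': 260.6969143301678, 'cy': 190.20850005497437, 'R': array([[ 0.98234915, -0.18673714, -0.0109266 ],
       [-0.14273458, -0.71055283, -0.68901489],
       [ 0.12090074,  0.6784128 , -0.72466481]]), 't': array([-0.54198622,  0.08334036,  1.03371835])}
0.1 [0.16990742 0.60081595 0.23867128] [[-9.62201790e-01  2.72336209e-01 -8.39370431e-04]
 [ 2.72337307e-01  9.62200224e-01 -1.76638330e-03]
 [ 3.26592284e-04 -1.92820906e-03 -9.99998088e-01]] 0.9967873631270039
```

View pics/top0.png

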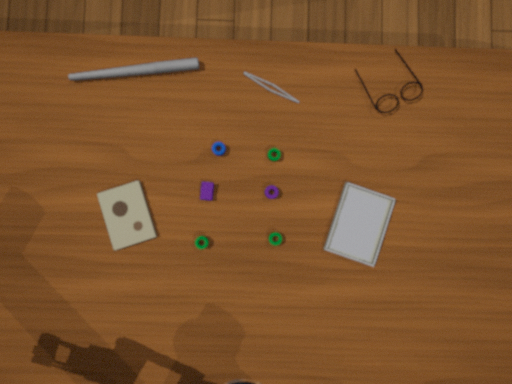

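View pics/side0.png

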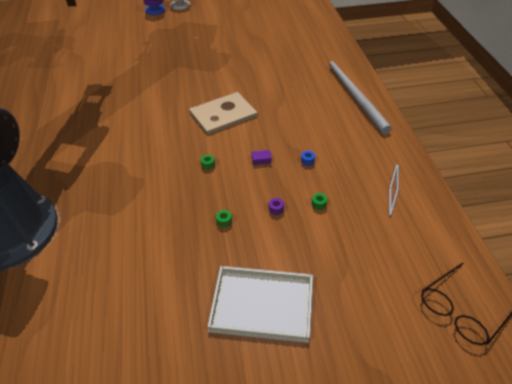

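The top view shows green rings near (275,155), (276,239) and (203,242), and the tray at (360,224) on the robot's right. The side view agrees with this: greens at (319,201), (224,218) and (207,161).

```bash
cat > h.py <<'E'
from workcell import manip, get_image, calibration
import cv2, numpy as np
def ray(n,u,v,z):
    c=calibration(n);R,t=c["R"],c["t"]
    d=R.T@np.array([(u-c["cx"])/c["fx"],(v-c["cy"])/c["fy"],1]);o=-R.T@t
    return o+d*(z-o[2])/d[2]
def blobs(img,lo,hi,amin):
    m=cv2.inRange(cv2.cvtColor(img,cv2.COLOR_BGR2HSV),lo,hi)
    return [c for c in cv2.findContours(m,cv2.RETR_EXTERNAL,cv2.CHAIN_APPROX_NONE)[0] if cv2.contourArea(c)>amin]
def find(n,z=.013):
    im=get_image(n)
    for k,lo,hi in(("green",(45,90,40),(85,255,255)),("purple",(125,80,40),(155,255,255)),("blue",(100,120,60),(122,255,255))):
        for c in blobs(im,lo,hi,40):
            x,y,w,h=cv2.boundingRect(c);(u,v),r=cv2.minEnclosingCircle(c)
            print(n,k,np.round((u,v,r),1),ray(n,u,v,z).round(4))
    return im
def tool(p):
    o=manip.get_obs();return o["ee_rot"].T@(np.array(p)-o["tool_pos"])
E
python3 - <<'E'
from h import *
for n in("top","side"):
    im=find(n)
    for c in blobs(im,(0,0,130),(179,60,255),2000):
        r=cv2.minAreaRect(c)
        if n=="top" : print([ray(n,*p,.02).round(4) for p in cv2.boxPoints(r)], ray(n,*r[0],.02).round(4),r)
        else:
            q=cv2.approxPolyDP(cv2.convexHull(c),8,True)[:,0];print(q.tolist(),[ray(n,*p,.02).round(4) for p in q])
E
```

```text
top green [201.3 241.9   6.7] [0.443 0.114 0.013]
top green [274.9 238.5   6.9] [ 0.4567 -0.07    0.013 ]
top green [273.8 154.1   6.6] [ 0.6707 -0.0615  0.013 ]
top purple [271.4 191.7   6.8] [ 0.5742 -0.0579  0.013 ]
top purple [206.5 190.8   9.9] [0.5715 0.1061 0.013 ]
top blue [218.5 148.2   6.6] [0.6811 0.08   0.013 ]
[array([ 0.4324, -0.1921,  0.02  ]), array([ 0.6056, -0.247 ,  0.02  ]), array([ 0.5675, -0.3739,  0.02  ]), array([ 0.395 , -0.3173,  0.02  ])] [ 0.4995 -0.2824  0.02  ] ((360.0, 224.0), (52.493804931640625, 72.09992218017578), 18.434947967529297)
[array([0.5571, 0.3796, 0.02  ]), array([0.5926, 0.2773, 0.02  ]), array([0.4528, 0.227 , 0.02  ]), array([0.4182, 0.3284, 0.02  ])] [0.5048 0.3031 0.02  ] ((125.87567138671875, 214.84596252441406), (59.33182907104492, 43.81879806518555), 72.89727020263672)
side green [223.6 218.1   8.3] [ 0.458  -0.0709  0.013 ]
side green [319.  200.8   8. ] [ 0.6702 -0.0628  0.013 ]
side green [207.3 161.5   7.3] [0.4437 0.1116 0.013 ]
side purple [276.  205.9   8.4] [ 0.5746 -0.0587  0.013 ]
side purple [261.  156.5  10.1] [0.5723 0.1037 0.013 ]
side purple [153.    0.5   9. ] [0.3469 0.9945 0.013 ]
side blue [307.5 157.5   7.1] [0.6808 0.0781 0.013 ]
side blue [155.    9.    9.1] [0.3514 0.9267 0.013 ]
[[220, 267], [312, 275], [309, 336], [208, 327]] [array([ 0.4341, -0.1984,  0.02  ]), array([ 0.6037, -0.2506,  0.02  ]), array([ 0.5665, -0.3702,  0.02  ]), array([ 0.397 , -0.3198,  0.02  ])]
```

Call:
jog_arm:
  deltas:
    - {"aperture": 0.65, "trans": [-0.047, -0.036, 0.007]}
    - {"aperture": 0.65, "trans": [-0.047, -0.036, 0.007]}
    - {"aperture": 0.65, "trans": [-0.047, -0.036, 0.007]}
    - {"aperture": 0.65, "trans": [-0.047, -0.036, 0.007]}
    - {"aperture": 0.65, "trans": [-0.047, -0.036, 0.007]}
    - {"aperture": 0.65, "trans": [-0.047, -0.036, 0.007]}
    - {"aperture": 0.65, "trans": [-0.047, -0.036, 0.007]}
    - {"aperture": 0.65, "trans": [-0.047, -0.036, 0.007]}
  squeeze: 8

```text
time: 1.2
tool_pos: [0.4546, 0.2202, 0.1834]
ee_rot: [[-0.962, 0.272, 0.0], [0.272, 0.962, 0.0], [-0.0, 0.0, -1.0]]
force: [0.3, 0.7, 0.5]
finger_gap: 0.653
gripper_force: 0.0
```

Call:
jog_arm:
  deltas:
    - {"aperture": 0.65, "trans": [-0.047, -0.036, 0.007]}
    - {"aperture": 0.65, "trans": [-0.047, -0.036, 0.007]}
    - {"aperture": 0.65, "trans": [-0.047, -0.036, 0.007]}
    - {"aperture": 0.65, "trans": [-0.047, -0.036, 0.007]}
    - {"aperture": 0.65, "trans": [-0.047, -0.036, 0.007]}
    - {"aperture": 0.65, "trans": [-0.047, -0.036, 0.007]}
    - {"aperture": 0.65}
    - {"aperture": 0.65}

```text
time: 2.2
tool_pos: [0.6652, -0.0626, 0.1409]
ee_rot: [[-0.962, 0.273, -0.002], [0.273, 0.962, 0.001], [0.002, 0.0, -1.0]]
force: [-0.7, -0.5, -0.7]
finger_gap: 0.646
gripper_force: 0.0
```

```bash
python3 -c "
from h import *
print(tool([.6705,-.062,.020]),manip.get_obs()['ee_rot'].round(3))"
```

```text
[-0.00526917  0.0019422   0.12084339] [[-0.962  0.273 -0.002]
 [ 0.273  0.962  0.001]
 [ 0.002  0.    -1.   ]]
```

Call:
jog_arm:
  deltas:
    - {"aperture": 0.65, "trans": [-0.005, 0.002, 0.05]}
    - {"aperture": 0.65, "trans": [0, 0, 0.04]}
    - {"aperture": 0.65, "trans": [0, 0, 0.02]}
    - {"aperture": 0.65, "trans": [0, 0, 0.01]}
    - {"aperture": 0.65}
    - {"aperture": 0.65}

```text
time: 2.95
tool_pos: [0.6725, -0.0624, 0.0232]
ee_rot: [[-0.962, 0.272, 0.003], [0.272, 0.962, -0.001], [-0.003, 0.0, -1.0]]
force: [0.3, -0.0, -0.5]
finger_gap: 0.648
gripper_force: 0.0
```

```bash
python3 - <<'E'
from h import *
print(tool([.6705,-.062,.020]))
im=get_image("side");u,v=319,200
cv2.imwrite("pics/s1.png",cv2.resize(im[120:280,220:420],None,fx=3,fy=3))
E
```

```text
[ 0.00203907 -0.00020022  0.00314928]
```

View pics/s1.png

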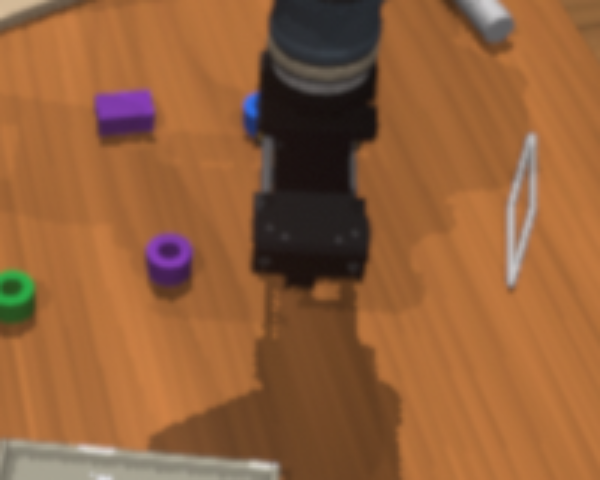

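The gripper hides ring C, and the neighbours are clear. I'll close on it and lift.

Call:
jog_arm:
  deltas:
    - {"aperture": 0.65, "trans": [0.001, 0, 0.002]}
    - {"aperture": 0.3}
    - {"aperture": 0.3}
    - {"aperture": 0.3}
    - {"aperture": 0.3}
    - {"aperture": 0.3}
  squeeze: 8

```text
time: 3.75
tool_pos: [0.6705, -0.062, 0.0196]
ee_rot: [[-0.962, 0.272, 0.0], [0.272, 0.962, -0.0], [-0.0, -0.0, -1.0]]
force: [0.0, -0.5, 1.0]
finger_gap: 0.393
gripper_force: 8.0
```

Call:
jog_arm:
  deltas:
    - {"aperture": 0.3, "trans": [0, 0, -0.02]}
    - {"aperture": 0.3, "trans": [0, 0, -0.04]}
    - {"aperture": 0.3}
    - {"aperture": 0.3}

```text
time: 4.25
tool_pos: [0.6704, -0.0619, 0.0804]
ee_rot: [[-0.962, 0.272, 0.001], [0.272, 0.962, -0.0], [-0.001, -0.0, -1.0]]
force: [0.4, 0.5, -0.4]
finger_gap: 0.395
gripper_force: 8.0
```

```bash
python3 - <<'E'
from h import *
print(tool([.543,-.298,.08]))
find("top")
E
```

```text
[ 0.05834    -0.26186966  0.00034368]
top green [200.9 241.7   6.5] [0.4433 0.1152 0.013 ]
top purple [206.6 190.7   9.9] [0.5717 0.1058 0.013 ]
top blue [218.4 148.4   6.5] [0.6806 0.08   0.013 ]
```

Call:
jog_arm:
  deltas:
    - {"aperture": 0.3, "trans": [0.005, -0.024, 0]}
    - {"aperture": 0.3, "trans": [0.01, -0.044, 0]}
    - {"aperture": 0.3, "trans": [0.01, -0.044, 0]}
    - {"aperture": 0.3, "trans": [0.01, -0.044, 0]}
    - {"aperture": 0.3, "trans": [0.01, -0.044, 0]}
    - {"aperture": 0.3, "trans": [0.009, -0.04, 0]}
    - {"aperture": 0.3, "trans": [0.004, -0.022, 0]}
    - {"aperture": 0.3}

```text
time: 5.3
tool_pos: [0.5422, -0.2998, 0.0791]
ee_rot: [[-0.961, 0.275, -0.0], [0.275, 0.961, 0.001], [0.001, 0.0, -1.0]]
force: [0.1, 0.4, 0.1]
finger_gap: 0.398
gripper_force: 8.0
```

Call:
jog_arm:
  deltas:
    - {"aperture": 0.3}
    - {"aperture": 0.3, "trans": [0, 0, 0.03]}
    - {"aperture": 0.3, "trans": [0, 0, 0.015]}
    - {"aperture": 0.3}
    - {"aperture": 0.3}

```text
time: 5.92
tool_pos: [0.5439, -0.298, 0.035]
ee_rot: [[-0.962, 0.271, 0.001], [0.271, 0.962, -0.001], [-0.001, -0.0, -1.0]]
force: [-0.2, -0.2, 0.3]
finger_gap: 0.395
gripper_force: 8.0
```

```bash
python3 - <<'E'
from h import *
print(tool([.543,-.298,.0246]))
im=get_image("side")
cv2.imwrite("pics/s2.png",cv2.resize(im[220:360,180:350],None,fx=4,fy=4))
E
```

```text
[ 0.00086665 -0.00024251  0.01039334]
```

View pics/s2.png

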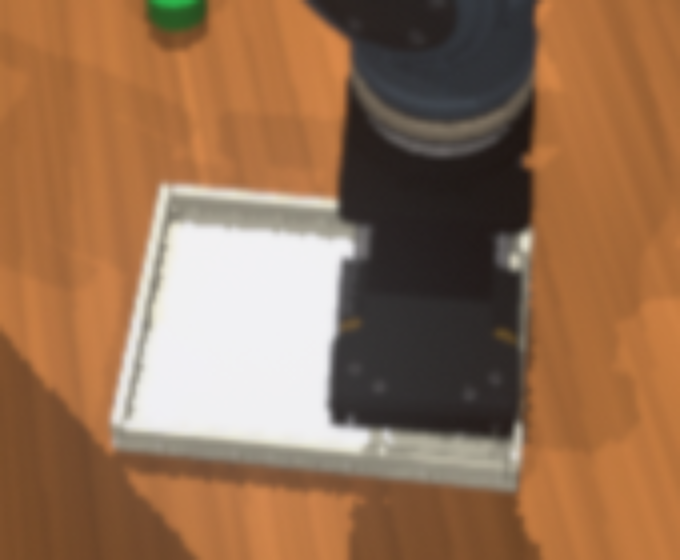

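The gripper is inside the tray's right half, clear of the walls. I'll lower it in small steps and watch the force.

Call:
jog_arm:
  deltas:
    - {"aperture": 0.3, "trans": [0, 0, 0.006]}
    - {"aperture": 0.3, "trans": [0, 0, 0.002]}
    - {"aperture": 0.3}
    - {"aperture": 0.3}

```text
time: 6.48
tool_pos: [0.5433, -0.2983, 0.0266]
ee_rot: [[-0.962, 0.272, 0.0], [0.272, 0.962, -0.0], [-0.0, -0.0, -1.0]]
force: [0.3, -0.8, 0.5]
finger_gap: 0.39
gripper_force: 8.0
```

Call:
jog_arm:
  deltas:
    - {"aperture": 0.3, "trans": [0, 0, 0.001]}
    - {"aperture": 0.3}
    - {"aperture": 0.3}

```text
time: 6.85
tool_pos: [0.5433, -0.2982, 0.0256]
ee_rot: [[-0.962, 0.272, -0.0], [0.272, 0.962, 0.0], [0.0, 0.0, -1.0]]
force: [-0.3, -0.5, -0.8]
finger_gap: 0.394
gripper_force: 8.0
```

Call:
jog_arm:
  deltas:
    - {"aperture": 0.3, "trans": [0, 0, 0.001]}
    - {"aperture": 0.3}
    - {"aperture": 0.3}

```text
time: 7.22
tool_pos: [0.5433, -0.2983, 0.0246]
ee_rot: [[-0.962, 0.272, 0.0], [0.272, 0.962, -0.0], [-0.0, -0.0, -1.0]]
force: [0.7, 0.1, 0.5]
finger_gap: 0.395
gripper_force: 8.0
```

Call:
jog_arm:
  deltas:
    - {"aperture": 0.3, "trans": [0, 0, 0.001]}
    - {"aperture": 0.3}
    - {"aperture": 0.3}

```text
time: 7.6
tool_pos: [0.5434, -0.2983, 0.0245]
ee_rot: [[-0.962, 0.272, 0.0], [0.272, 0.962, -0.0], [-0.0, -0.0, -1.0]]
force: [-0.5, 0.7, 6.0]
finger_gap: 0.396
gripper_force: 8.0
```

Contact at 6 N. I'll release gently and rise.

Call:
jog_arm:
  deltas:
    - {"aperture": 0.42, "trans": [0, 0, -0.001]}
    - {"aperture": 0.5}
    - {"aperture": 0.6}
    - {"aperture": 0.6, "trans": [0, 0, -0.01]}
    - {"aperture": 0.6, "trans": [0, 0, -0.03]}
    - {"aperture": 0.6, "trans": [0, 0, -0.03]}
    - {"aperture": 0.6}
    - {"aperture": 0.6}

```text
time: 8.6
tool_pos: [0.5429, -0.298, 0.0943]
ee_rot: [[-0.962, 0.272, -0.001], [0.272, 0.962, 0.0], [0.001, 0.0, -1.0]]
force: [-0.5, 0.3, -0.9]
finger_gap: 0.602
gripper_force: 0.0
```

```bash
python3 - <<'E'
from h import *
print(tool([.457,-.070,.10]))
E
```

```text
[ 0.14473682  0.19594558 -0.00554936]
```

Call:
jog_arm:
  deltas:
    - {"aperture": 0.65, "trans": [0.024, 0.033, -0.005]}
    - {"aperture": 0.65, "trans": [0.024, 0.033, 0]}
    - {"aperture": 0.65, "trans": [0.024, 0.033, 0]}
    - {"aperture": 0.65, "trans": [0.024, 0.033, 0]}
    - {"aperture": 0.65, "trans": [0.024, 0.033, 0]}
    - {"aperture": 0.65, "trans": [0.025, 0.031, 0]}
    - {"aperture": 0.65}
    - {"aperture": 0.65}

```text
time: 9.6
tool_pos: [0.4576, -0.0704, 0.099]
ee_rot: [[-0.962, 0.272, 0.0], [0.272, 0.962, -0.0], [-0.0, -0.0, -1.0]]
force: [0.8, 0.1, -0.4]
finger_gap: 0.648
gripper_force: 0.0
```

```bash
python3 - <<'E'
from h import *
print(tool([.4573,-.0705,.020]))
im=find("side");find("top")
cv2.imwrite("pics/s3.png",cv2.resize(im[180:350,180:350],None,fx=3,fy=3))
E
```

```text
[ 0.0002442  -0.00010981  0.07904971]
side green [286.5 303.5   9.8] [ 0.5436 -0.297   0.013 ]
side green [223.  217.7   8.8] [ 0.4569 -0.0697  0.013 ]
side purple [276.  205.9   8.4] [ 0.5746 -0.0587  0.013 ]
side purple [260.9 156.7  10.1] [0.5719 0.1029 0.013 ]
side blue [307.5 157.7   7.2] [0.6806 0.0776 0.013 ]
top green [201.5 242.    6.8] [0.4427 0.1136 0.013 ]
top green [366.6 207.    6.7] [ 0.5429 -0.301   0.013 ]
top purple [271.4 191.8   6.8] [ 0.5741 -0.0581  0.013 ]
top purple [206.6 190.7   9.9] [0.5717 0.1058 0.013 ]
top blue [218.5 148.5   6.5] [0.6804 0.0799 0.013 ]
```

View pics/s3.png

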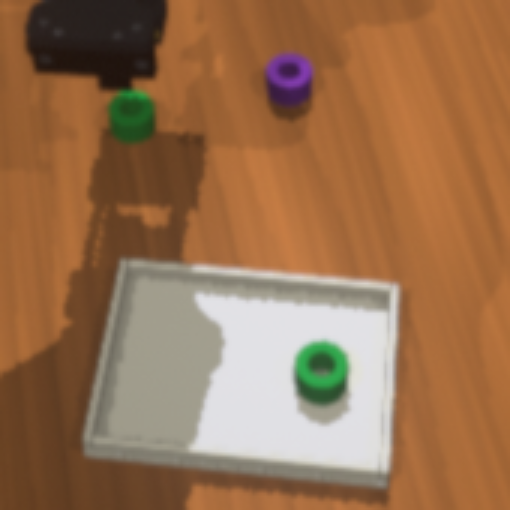

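Ring 1 stands upright in the tray at crop pixel (322,370). The gripper is above ring A, at crop pixel (132,115).

Call:
jog_arm:
  deltas:
    - {"aperture": 0.65, "trans": [0, 0, 0.04]}
    - {"aperture": 0.65, "trans": [0, 0, 0.025]}
    - {"aperture": 0.65, "trans": [0, 0, 0.014]}
    - {"aperture": 0.65}
    - {"aperture": 0.65}

```text
time: 10.32
tool_pos: [0.4577, -0.0706, 0.0211]
ee_rot: [[-0.962, 0.273, 0.001], [0.273, 0.962, -0.0], [-0.001, -0.0, -1.0]]
force: [0.2, -0.0, -0.5]
finger_gap: 0.654
gripper_force: 0.0
```

Call:
jog_arm:
  deltas:
    - {"aperture": 0.3}
    - {"aperture": 0.3}
    - {"aperture": 0.3}
    - {"aperture": 0.3}
    - {"aperture": 0.3}
  squeeze: 8

```text
time: 10.95
tool_pos: [0.4574, -0.0702, 0.0209]
ee_rot: [[-0.962, 0.272, 0.001], [0.272, 0.962, -0.0], [-0.001, -0.0, -1.0]]
force: [0.2, 0.2, 5.8]
finger_gap: 0.393
gripper_force: 8.0
```

Call:
jog_arm:
  deltas:
    - {"aperture": 0.3, "trans": [0, 0, -0.02]}
    - {"aperture": 0.3, "trans": [0, 0, -0.04]}
    - {"aperture": 0.3}
    - {"aperture": 0.3}

```text
time: 11.45
tool_pos: [0.4568, -0.07, 0.0803]
ee_rot: [[-0.962, 0.272, -0.0], [0.272, 0.962, 0.0], [0.0, 0.0, -1.0]]
force: [0.0, 0.3, -0.6]
finger_gap: 0.391
gripper_force: 8.0
```

```bash
python3 - <<'E'
from h import *
print(tool([.457,-.270,.08]))
E
```

```text
[-0.05458784 -0.19235457  0.00023388]
```

Call:
jog_arm:
  deltas:
    - {"aperture": 0.3, "trans": [-0.005, -0.019, 0]}
    - {"aperture": 0.3, "trans": [-0.011, -0.038, 0]}
    - {"aperture": 0.3, "trans": [-0.011, -0.038, 0]}
    - {"aperture": 0.3, "trans": [-0.011, -0.038, 0]}
    - {"aperture": 0.3, "trans": [-0.011, -0.038, 0]}
    - {"aperture": 0.3, "trans": [-0.005, -0.021, 0]}
    - {"aperture": 0.3}
    - {"aperture": 0.3}

```text
time: 12.45
tool_pos: [0.4559, -0.2677, 0.08]
ee_rot: [[-0.962, 0.272, -0.002], [0.272, 0.962, 0.002], [0.003, 0.002, -1.0]]
force: [0.3, -0.5, 0.5]
finger_gap: 0.39
gripper_force: 8.0
```

Call:
jog_arm:
  deltas:
    - {"aperture": 0.3, "trans": [0, 0, 0.03]}
    - {"aperture": 0.3, "trans": [0, 0, 0.018]}
    - {"aperture": 0.3, "trans": [0, 0, 0.003]}
    - {"aperture": 0.3}
    - {"aperture": 0.3}

```text
time: 13.08
tool_pos: [0.4573, -0.2695, 0.0303]
ee_rot: [[-0.962, 0.272, 0.001], [0.272, 0.962, -0.001], [-0.001, -0.001, -1.0]]
force: [1.1, 0.2, -0.6]
finger_gap: 0.39
gripper_force: 8.0
```

```bash
python3 - <<'E'
from h import *
print(tool([.457,-.270,.0259]))
im=get_image("side")
cv2.imwrite("pics/s4.png",cv2.resize(im[220:360,180:350],None,fx=4,fy=4))
E
```

```text
[ 0.00011452 -0.00054233  0.00440936]
```

View pics/s4.png

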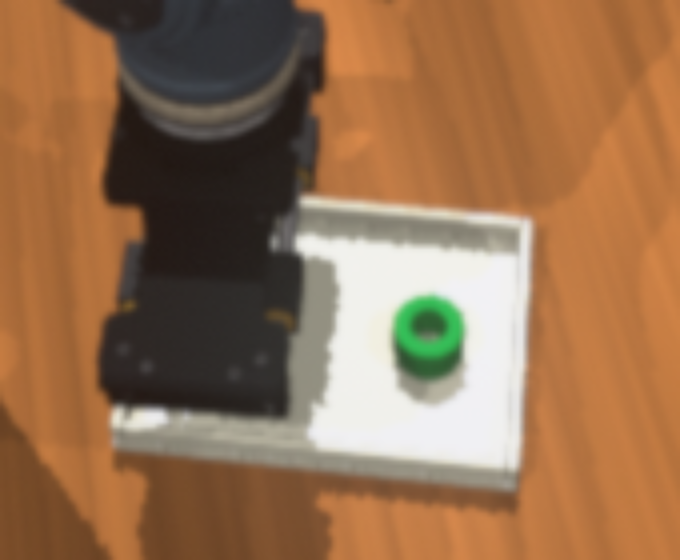

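The gripper is in the tray's left half and clear of the first ring at (430,335). I'll lower to contact.

Call:
jog_arm:
  deltas:
    - {"aperture": 0.3, "trans": [0, 0, 0.002]}
    - {"aperture": 0.3, "trans": [0, 0, 0.001]}
    - {"aperture": 0.3}
    - {"aperture": 0.3}

```text
time: 13.62
tool_pos: [0.4568, -0.2696, 0.0265]
ee_rot: [[-0.962, 0.272, -0.0], [0.272, 0.962, 0.0], [0.0, 0.0, -1.0]]
force: [0.2, 0.3, -0.4]
finger_gap: 0.388
gripper_force: 8.0
```

Call:
jog_arm:
  deltas:
    - {"aperture": 0.3, "trans": [0, 0, 0.001]}
    - {"aperture": 0.3}
    - {"aperture": 0.3}

```text
time: 14.0
tool_pos: [0.4569, -0.2697, 0.0259]
ee_rot: [[-0.962, 0.272, 0.0], [0.272, 0.962, -0.0], [-0.0, -0.0, -1.0]]
force: [0.2, 0.1, 5.8]
finger_gap: 0.394
gripper_force: 8.0
```

Contact again, at 5.8 N. I'll release, rise and back away.

Call:
jog_arm:
  deltas:
    - {"aperture": 0.42, "trans": [0, 0, -0.0005]}
    - {"aperture": 0.5}
    - {"aperture": 0.6}
    - {"aperture": 0.6, "trans": [0, 0, -0.01]}
    - {"aperture": 0.6, "trans": [0, 0, -0.03]}
    - {"aperture": 0.6, "trans": [0, 0, -0.05]}
    - {"aperture": 0.6, "trans": [0, 0, -0.05]}
    - {"aperture": 0.6}

```text
time: 15.0
tool_pos: [0.459, -0.2715, 0.1706]
ee_rot: [[-0.962, 0.272, 0.007], [0.272, 0.962, -0.007], [-0.009, -0.005, -1.0]]
force: [-0.2, -0.1, 0.2]
finger_gap: 0.605
gripper_force: 0.0
```

Call:
jog_arm:
  deltas:
    - {"aperture": 0.6, "trans": [0, 0.06, 0]}
    - {"aperture": 0.6, "trans": [0, 0.06, 0]}
    - {"aperture": 0.6, "trans": [0, 0.06, 0]}
    - {"aperture": 0.6, "trans": [0, 0.06, 0]}
    - {"aperture": 0.6}
    - {"aperture": 0.6}

```text
time: 15.75
tool_pos: [0.5216, -0.0386, 0.1655]
ee_rot: [[-0.963, 0.271, -0.001], [0.271, 0.963, -0.0], [0.001, -0.0, -1.0]]
force: [-0.0, 0.1, 1.3]
finger_gap: 0.602
gripper_force: 0.0
```

```bash
python3 - <<'E'
from h import *
im=find("side");find("top")
cv2.imwrite("pics/s5.png",cv2.resize(im[150:360,170:390],None,fx=2.5,fy=2.5))
E
```

```text
side green [287.  303.5  10. ] [ 0.5445 -0.2971  0.013 ]
side green [237.5 298.3   9.7] [ 0.457  -0.2689  0.013 ]
side green [207.3 161.5   7.3] [0.4436 0.1118 0.013 ]
side purple [276.1 205.8   8.4] [ 0.5748 -0.0586  0.013 ]
side purple [261.  157.5  10.3] [0.5717 0.1002 0.013 ]
side purple [153.    2.5   9.3] [0.3463 0.9786 0.013 ]
side blue [307.5 157.7   7.2] [0.6806 0.0776 0.013 ]
side blue [155.    9.    9.1] [0.3514 0.9267 0.013 ]
top green [201.5 242.    6.8] [0.4427 0.1136 0.013 ]
top green [355.  241.    6.7] [ 0.4563 -0.2723  0.013 ]
top green [366.6 207.    6.7] [ 0.5429 -0.301   0.013 ]
top purple [206.6 190.7   9.9] [0.5717 0.1058 0.013 ]
top blue [218.5 148.5   6.5] [0.6804 0.0799 0.013 ]
```

View pics/s5.png

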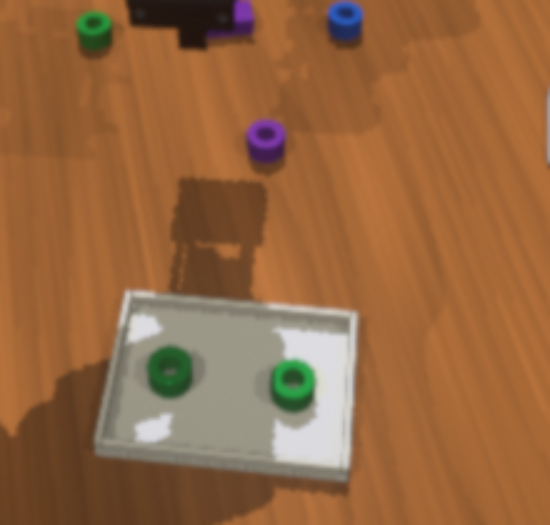

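Both rings stand flat in the tray at (170,370) and (293,385). The third green is unmoved at (94,30), and the gripper is touching nothing.

```bash
python3 -c "
from workcell import manip, get_image, calibration
print(manip.close_job())"
```

```text
the job is handed in; nothing more can be done
None
```

Two green ring blanks were set down flat in the white tray, the third green one stayed where it stood, and the job was handed in at about 16 s with the robot touching nothing.

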